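# Wind the specimen stage home with its loose crank

## Task

Pick up the loose crank, push its square socket fully down onto the square shaft end on top of the stage drive, and wind it clockwise (seen from above) for several full turns until the specimen carriage has come right up against its stop block. Keep the crank fully down on the shaft while winding, stop gently when you feel the stop and never force the drive; leave the crank on the shaft, let go, and do not disturb the dish, the bottle or the slide box.

Things in the scene. Friction and masses are not known exactly. Their poses are not given: they have to be found in the camera images.
- drive: fixed stage drive: black base plate 100 x 215 x 14 mm with a grey gearbox 70 x 70 mm, top 56 mm above the bench, at one end. Origin on the bench under the gearbox centre (the shaft axis); z up, the rail with the carriage runs from the gearbox along its +y. The highest thing on the rail is 48 mm above the bench
- spindle: vertical steel shaft end on the gearbox: 14 mm square, 18 mm tall, its top 4 mm tapering to 10 mm, on a round collar of 36 mm diameter. Origin on the axis at the collar's top (64 mm above the bench), where the crank's underside rests when fully down; x, y square to the flats, z up; turns with the shaft. Friction about 0.2 N m (4 N at the handle), self-locking
- crank: loose steel crank, about 0.27 kg, standing on its hub. Origin in the centre of its underside, z up, x along the arm to the handle. Hub 36 mm square, 20 mm high, with a 15.4 mm square socket 20 mm deep, open below, parallel to the hub's sides: fits the shaft in any of four quarter turns, 6 degrees of play. Flat arm on top, 18 mm wide, 20 to 28 mm up, x = -38 to +60 mm
- crank_boss (a point): where to carry the crank: middle of a dark round boss of 22 mm diameter on the hub axis, 28 to 52 mm above the underside (this point 42 mm above it)
- crank_handle (a point): middle of the crank's handle: an upright black round sleeve of 18 mm diameter, 44 mm tall (31 to 75 mm above the crank's underside), that spins freely on its pin; 48 mm out from the hub axis along the crank's x, 53 mm above the underside
- carriage (a joint): travel in m of the specimen carriage (aluminium block 74 x 60 mm with a white plate and glass slide) along the drive's +y towards the stop, 3 mm per clockwise turn of the shaft (seen from above). Stop at about 0.0105 to 0.0115, some 2.2 to 3.2 turns from the start; the reading is too coarse to end on: feel for it, the crank then goes solid (forced if over 18 N at the handle)
- stop_face (a point): centre of the face of the aluminium stop block (70 x 20 mm, top 48 mm above the bench) that the carriage comes up against, at the far end of the rail
- carriage_front (a point): top edge centre of the carriage's leading face (34 mm above the bench), which meets the stop block
- dish: bystander: closed glass petri dish, 63 mm diameter, 18 mm high, origin under its centre
- bottle: bystander: small amber bottle, 32 mm diameter, 70 mm high, origin under its centre
- slidebox: bystander: white and grey slide box 87 x 52 x 32 mm, origin under its centre
Not all that is in view belongs to the job. What is shaped like the crank but purple or red is not meant.

How it is judged (in metres and radians):
On the way, in this order (a step that is already met when the one before it is completed fails the run):
1. the crank is fully down on the square shaft (horizontal distance between crank and spindle below 0.003 m and z of crank in the frame of spindle below 0.003 m and angle between crank's own z axis and vertical below 0.1 rad), for 0.2 s.
2. the carriage is wound up against its stop with the crank still on the shaft (value of joint carriage above 0.0107 m and z of crank in the frame of spindle below 0.005 m), for 0.1 s.
At the end, for the whole second after the job is handed in: the carriage is against its stop (within 0.15 mm), and the crank sits fully down on the square shaft (within 3 mm of the collar and of the axis, upright within 6 degrees), released and at rest (all of step 1 and value of joint carriage above 0.0107 m and linear speed of crank below 0.01 m/s); the robot touches nothing.
It fails at once if the drive is forced: more than about 18 N at the crank handle (220 N between the flats of crank and shaft) (contact force between crank and spindle above 220 N).
It fails at once if the drive is turned while the crank is not down on the shaft (more than 6 mm up) (velocity of joint carriage above 0.0005 m/s and (z of crank in the frame of spindle above 0.006 m or horizontal distance between crank and spindle above 0.006 m)).
It fails at once if the dish, the bottle or the slide box is moved by more than 15 mm (distance of any of dish, bottle, slidebox from where it was at the start of the episode above 0.015 m).
It also fails if it takes over 72 s, if anything falls off the work surface, if the arm or the gripper's body presses on something with over 40 N, if the wrist force passes 120 N, or if a joint passes its speed limit or range.

## Robot

A 6-joint arm with a two-finger parallel gripper is mounted at the origin on the work surface. World frame = base frame: x ahead of the robot, y to its left, z up, the work surface at z = 0. Lengths are in mm, angles in degrees, forces in N, time in s.
With the tool pointing down it reaches from about 300 to 850 mm from the base axis. Payload 4.2 kg.
Tool frame: the origin (TCP) lies midway between the tips of the shut fingers; the grasp point (between the pads) lies 19 mm behind it; z points along the fingers, y is the line along which they close (so a half turn about z gives the same grasp; the last joint's range is limited). The gripper opens to 91 mm and grips with 3 to 60 N. Pads are 32 mm wide; open, the fingers measure 118 mm over their backs; the gripper's body (76 mm by 178 mm) begins 60 mm behind the grasp point.
Start: joints at [63.083, 18.312, 89.639, -0, 72.044, -1.146], TCP at [250.006, 517.822, 213.976] pointing down, gripper open.
Joint ranges: [-177.97, 177.97], [-48.28, 115.42], [12.27, 149.76], [-77.06, 257.06], [2.81, 150.46], [-146.56, 146.56]. Speed limits (degrees/s): [147.25, 147.25, 180, 180, 180, 180].

## Interface

Orientations are given as [roll, pitch, yaw] about the fixed x, y, z axes, in that order (R = Rz(yaw) Ry(pitch) Rx(roll)).
In Python, from workcell import env gives the robot as it stands.
- The arm moves only by the shell command python3 -m jog 'ROWS' [FORCE]. ROWS is a JSON object of lists of equal length, an entry for each row: "jaw": the finger opening in mm, from 0 to 91.2; "slide": the shift along the tool's x, y, z in units of 30 mm (1.0 is 30 mm), a list of three; "spin": the turn about the tool's z in units of 8 degrees (1.0 is 8 degrees). In form: {"jaw": [jaw, ...], "slide": [[dx, dy, dz], ...], "spin": [spin, ...]}. A call has 1 to 10 rows; each row shifts and turns the commanded pose from where the row before left it, along the tool's axes as they then stand; what a row does not reach is not made up. A row lasts 1/10 s, in which the tool goes at most 50 mm and 8.59 degrees, less where a joint would pass 70% of its speed; a pose out of reach is approached as far as the arm can. A call is refused whole if a number of a shift passes 1 or a number of a turn 1, either way. A call with a gripper value outside its range is refused whole. The fingers move at their own pace and stop on an object; FORCE is the grip in N (left out, the last holds). Time passes only in rows, so rows that do not move let the fingers close. It gives the time, the measured TCP pose, the force, the opening and the grip force at its end, in the units of the state.
- env.state(): the state, without advancing time (a new reading comes with each control period).
- env.grab_frame(name): name is "side" or "top" or "wrist"; returns the picture (480x640x3 uint8, red, green, blue); there is no depth.
- env.camera_model(name): a dict with "fx", "fy", "cx", "cy" (pixels), "camera_from_world" (4x4, takes a point from world to camera coordinates). Camera axes: x right, y up, looking along -z (the intrinsics and any distortion apply to the point x, -y, -z); pixel columns grow to the right and rows downward; lengths in mm; the calibration is good to about 2 mm. The wrist camera is an equidistant fisheye: a pixel r from the principal point sees the ray r / f radians off the axis. A picture is of the moment at which its call begins: read the wrist's pose just before it. camera_model takes no time and is no camera call; for the wrist camera it gives the pose at the moment of the call.
- env.job_done(): hands the job in; it is judged then, once.
The state is a dict: "time_s": time; "qpos": joint angles; "qvel": joint speeds; "effort": joint torques, N m; "ee_pos": TCP position; "ee_rot": TCP orientation; "force": force on the tool from outside, world axes, zero at the start; "torque": the same for the moment, N m; "gripper_width": finger opening in mm; "gripper_force": force on a finger pad.
Only numpy, scipy, OpenCV 4.12 (cv2) and the standard library are available. Lean on these libraries where they do the work, as an engineer would, in place of code of your own. Each camera call takes 0.05 s, during which the arm holds its last target. There are 200 camera calls.

## Working session

There is one attempt and no reset: what is moved stays moved. The work goes in short steps, Python scripts to look and compute and a shell command to move; the robot and the scene stay as the last step left them, time stands still between calls to the robot, and variables do not carry over. Pictures are saved under pics/ and viewed, at most 10 in all, crops included, and the job is handed in when it is done.

```bash
mkdir -p pics; ls
python3 - <<'E'
from workcell import env
import cv2,json,numpy as np
for n in ("top","side"):
    im=env.grab_frame(n); cv2.imwrite(f"pics/{n}0.png",im[:,:,::-1])
    m=env.camera_model(n); print(n,{k:(np.round(v,4).tolist() if not isinstance(v,(str,)) else v) for k,v in m.items()})
print(env.state())
E
```

```text
pics
top {'fx': 528.5831, 'fy': 528.5831, 'cx': 327.4655, 'cy': 235.9263, 'camera_from_world': [[0.0258, -0.9993, 0.0282, -98.3542], [0.9973, 0.0277, 0.0681, -535.6611], [-0.0688, 0.0263, 0.9973, -913.8373], [0.0, 0.0, 0.0, 1.0]]}
side {'fx': 573.4182, 'fy': 573.4182, 'cx': 329.8202, 'cy': 242.8264, 'camera_from_world': [[0.6714, -0.7411, 0.007, -418.5838], [0.4447, 0.4103, 0.7962, -271.9949], [-0.5929, -0.5314, 0.605, -961.818], [0.0, 0.0, 0.0, 1.0]]}
{'time_s': 0.1, 'qpos': array([ 6.30825091e+01,  1.83460973e+01,  8.96978803e+01, -1.14779909e-03,
        7.20426411e+01, -1.14529406e+00]), 'qvel': array([-0.00542188, -0.10718645, -0.23900551,  0.05509937,  0.1146977 ,
        0.04392815]), 'effort': array([ 7.91638777e-04, -4.13333631e+01, -2.32511115e+01,  7.30170845e-02,
        4.22592403e-02, -4.90895525e-05]), 'ee_pos': array([249.80966107, 517.4180319 , 213.23360429]), 'ee_rot': array([-1.79913377e+02, -6.40187549e-04,  1.54228157e+02]), 'force': array([ 0.45352628, -0.90391605,  0.50438533]), 'torque': array([ 0.01416634,  0.05886048, -0.00526295]), 'gripper_force': 0.0, 'gripper_width': 91.11654791690114}
```

View pics/top0.png

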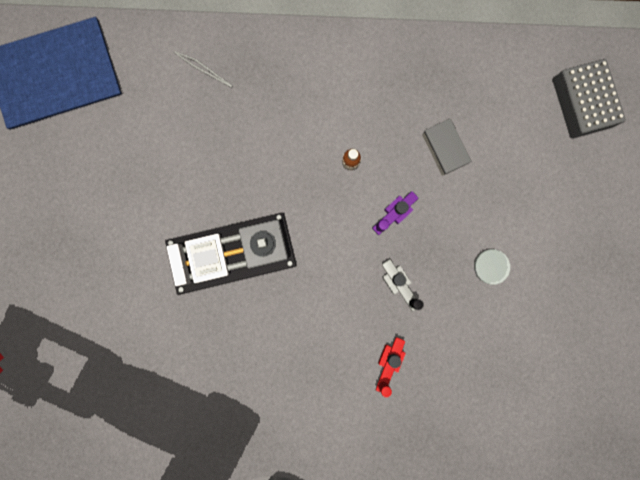

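View pics/side0.png

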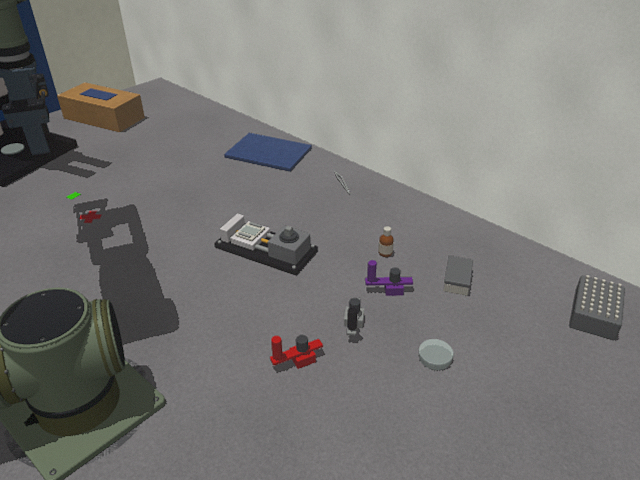

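Top view: the drive is at (232,252) with its shaft at (262,243). There are three crank shapes: purple (400,210), grey steel with a black handle (400,280; handle ~(417,303)) and red (393,362). The grey one fits the description (steel, black handle sleeve, dark boss), so I'll confirm it in an enlarged crop.

```bash
cat > h.py <<'E'
from workcell import env
import cv2,numpy as np
def ray(n,uv,m=None):
    m=m or env.camera_model(n); T=np.array(m["camera_from_world"]); R,t=T[:3,:3],T[:3,3]
    a=(uv[0]-m["cx"])/m["fx"]; b=(uv[1]-m["cy"])/m["fy"]
    if n=="wrist":
        r=np.hypot(a,b); s=np.sin(r)/r if r>1e-9 else 1; d=np.array([a*s,-b*s,-np.cos(r)])
    else: d=np.array([a,-b,-1.])
    return -R.T@t, R.T@d
def onz(n,uv,z,m=None):
    o,d=ray(n,uv,m); return o+d*(z-o[2])/d[2]
def proj(n,p,m=None):
    m=m or env.camera_model(n); T=np.array(m["camera_from_world"]); c=T[:3,:3]@p+T[:3,3]; x,y,z=c[0],-c[1],-c[2]
    if n=="wrist":
        q=np.hypot(x,y); r=np.arctan2(q,z); x,y=x/q*r,y/q*r
    else: x,y=x/z,y/z
    return np.array([m["cx"]+m["fx"]*x,m["cy"]+m["fy"]*y])
E
python3 - <<'E'
from h import *
im=cv2.imread("pics/top0.png")
a=cv2.resize(im[195:305,225:305],None,fx=5,fy=5,interpolation=cv2.INTER_CUBIC)
b=cv2.resize(im[240:330,370:440],(0,0),fx=5,fy=5,interpolation=cv2.INTER_CUBIC)
b=cv2.copyMakeBorder(b,0,a.shape[0]-b.shape[0],0,0,cv2.BORDER_CONSTANT)
cv2.imwrite("pics/crop1.png",np.hstack([a,b]))
for n,uv,z in [("boss",(399,279),52),("handle",(417,303),75),("shaft",(262,243),82),("dish",(493,266),18),("bottle",(352,158),60),("box",(447,146),32)]: print(n,onz("top",uv,z).round(0))
E
```

```text
boss [ 466. -207.   52.]
handle [ 427. -234.   75.]
shaft [519.  25.  82.]
dish [ 493. -380.   18.]
bottle [ 670. -121.   60.]
box [ 703. -292.   32.]
```

View pics/crop1.png

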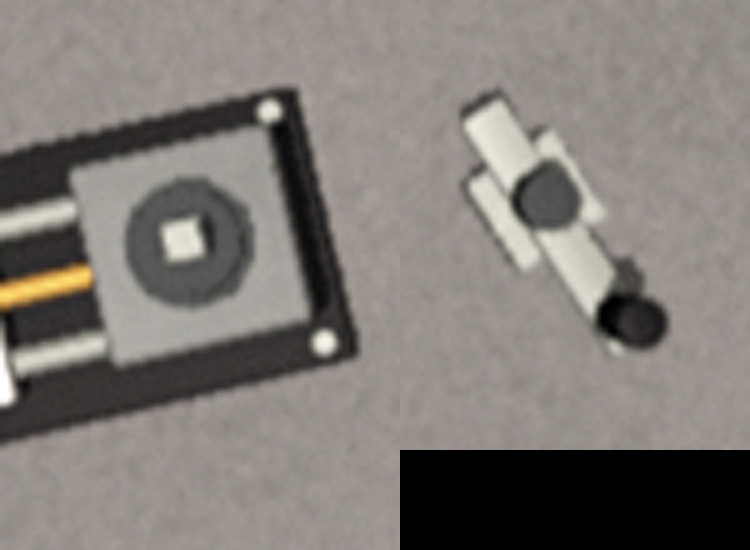

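The crop confirms it: the grey steel crank has its boss top at px (399.6,279), its black handle top at (417.4,304), and its arm yaw is about -148°. The shaft square is at px (261.6,243). I'll fly to a hover over the drive and look with the wrist camera.

```bash
python3 -m jog '{"jaw":[91,91,91,91,91,91,91,91,91,91],"slide":[[-0.95,-0.68,0],[-0.95,-0.68,0],[-0.95,-0.68,0],[-0.95,-0.68,0],[-0.95,-0.68,0],[-0.95,-0.68,0],[-0.95,-0.68,0],[-0.95,-0.68,0],[-0.95,-0.68,0],[-0.95,-0.68,0]],"spin":[0,0,0,0,0,0,0,0,0,0]}' && python3 -m jog '{"jaw":[91,91,91,91,91,91,91,91,91],"slide":[[-0.95,-0.68,0],[-0.95,-0.68,0],[-0.95,-0.68,0],[-0.95,-0.68,0],[-0.95,-0.68,0],[-0.5,-0.3,0],[0,0,0],[0,0,0],[0,0,0]],"spin":[0,0,0,0,0,0,0,0,0]}'
python3 - <<'E'
from h import *
s=env.state(); m=env.camera_model("wrist"); im=env.grab_frame("wrist"); cv2.imwrite("pics/w1.png",im[:,:,::-1])
print(s["ee_pos"],s["ee_rot"],m["fx"],m["cx"],m["cy"],np.array(m["camera_from_world"]).round(3).tolist(), proj("wrist",np.array([519,25,82.]),m))
E
```

```text
time_s: 1.1
ee_pos: [418.2, 208.7, 213.7]
ee_rot: [-180.0, -0.0, 154.2]
force: [0.6, 0.1, 0.4]
gripper_width: 91.1
gripper_force: 0.0
time_s: 2.0
ee_pos: [510.9, 42.5, 213.8]
ee_rot: [180.0, -0.0, 154.3]
force: [0.6, -0.4, 0.3]
gripper_width: 91.0
gripper_force: 0.0
[510.87711682  42.51206675 213.78432651] [ 1.79997089e+02 -4.77821232e-02  1.54274159e+02] 371.64829954431775 317.750410991934 238.29190385489815 [[0.434, 0.901, 0.001, -260.906], [-0.871, 0.42, -0.254, 456.419], [-0.229, 0.109, 0.967, -278.537], [0.0, 0.0, 0.0, 1.0]] [302.44665837 245.42948595]
```

View pics/w1.png

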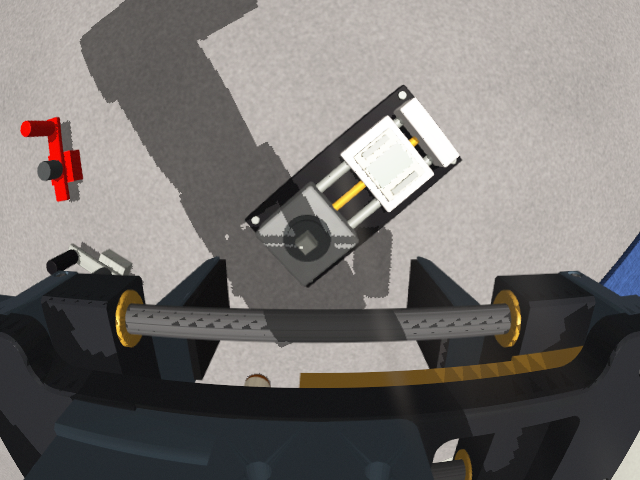

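The wrist view shows the drive, with the shaft in shadow at about (307,240). I'll enlarge that area.

Run:
```python
from h import *
im=cv2.imread("pics/w1.png")[200:280,262:352]
im=cv2.resize(im,None,fx=7,fy=7,interpolation=cv2.INTER_CUBIC)
im=np.clip((im.astype(float)-20)*2.0,0,255).astype(np.uint8)
cv2.imwrite("pics/w1c.png",im)
```

```text
(no output)
```

View pics/w1c.png

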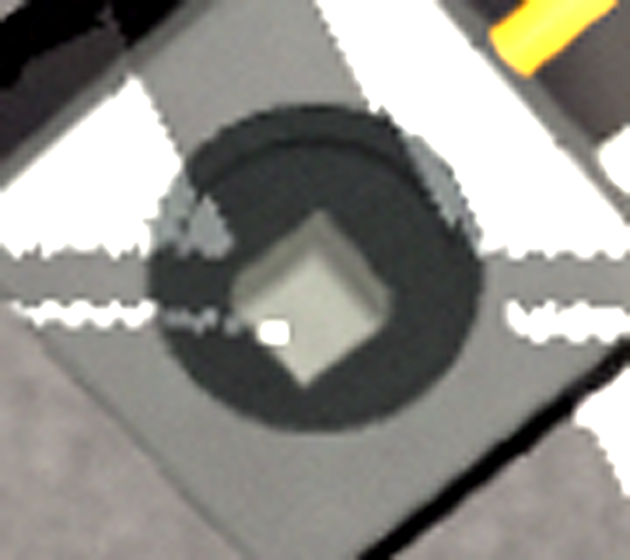

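Run:
```python
from h import *
m=env.camera_model("wrist")
f=lambda c,z: onz("wrist",(262+(c[0]+.5)/7-.5,200+(c[1]+.5)/7-.5),z,m)
C=[f(c,82) for c in [(305,387),(390,318),(316,250),(234,303)]]
for i in range(4):
    d=C[(i+1)%4]-C[i]; print(C[i].round(1),np.hypot(*d[:2]).round(1),(np.degrees(np.arctan2(d[1],d[0]))%90).round(1))
print("centre",np.mean(C,0).round(1),"collar",f((316,286),64).round(1))
from itertools import product
for p in [("boss",(399.6,279),52),("handle",(417.4,304),75)]: print(p[0],onz("top",p[1],p[2]).round(1))
g=lambda a:onz("top",a,28)
```

```text
[527.6  23.4  82. ] 13.6 14.4
[524.3  36.6  82. ] 12.3 20.6
[512.7  32.3  82. ] 12.0 7.8
[514.4  20.4  82. ] 13.6 12.9
centre [519.7  28.2  82. ] collar [520.9  27.7  64. ]
boss [ 465.8 -207.8   52. ]
handle [ 425.6 -234.2   75. ]
```

The shaft is at about (520,28), with flats at about 14° (mod 90), the same as the drive's yaw. Next I go to a hover over the crank boss at (466,-207.5), tool yaw 32.

```bash
python3 -m jog '{"jaw":[91,91,91,91,91,91,91,91,91,91],"slide":[[0,0,0],[0,0,0],[0,0,0],[0,0,0],[0,0,0],[0,0,0],[0,0,0],[0,0,0],[0,0,0],[0,0,0]],"spin":[1,1,1,1,1,1,1,1,1,1]}' >/dev/null && python3 -m jog '{"jaw":[91,91,91,91,91,91],"slide":[[0,0,0],[0,0,0],[0,0,0],[0,0,0],[0,0,0],[0,0,0]],"spin":[1,1,1,1,1,0.29]}' && python3 -m jog '{"jaw":[70,70,70,70,70,70,70,70,70,70],"slide":[[-0.71,0.78,0.31],[-0.71,0.78,0.31],[-0.71,0.78,0.31],[-0.71,0.78,0.31],[-0.71,0.78,0.31],[-0.71,0.78,0.31],[-0.71,0.78,0.31],[-0.71,0.78,0.31],[0,0,0],[0,0,0]],"spin":[0,0,0,0,0,0,0,0,0,0]}'
python3 - <<'E'
from h import *
s=env.state(); m=env.camera_model("wrist"); im=env.grab_frame("wrist"); cv2.imwrite("pics/w2.png",im[:,:,::-1])
print(s["ee_pos"],s["ee_rot"])
print(proj("wrist",np.array([465.8,-207.8,52]),m),proj("wrist",np.array([425.6,-234.2,75]),m))
np.save("m2.npy",m["camera_from_world"])
E
```

```text
time_s: 3.65
ee_pos: [511.1, 42.7, 214.1]
ee_rot: [-180.0, -0.0, 31.8]
force: [0.1, -0.0, -0.3]
gripper_width: 91.3
gripper_force: 0.0
time_s: 4.65
ee_pos: [465.7, -206.6, 139.5]
ee_rot: [-179.9, -0.0, 31.9]
force: [-0.5, -0.5, 0.3]
gripper_width: 69.7
gripper_force: 0.0
[ 465.6843735  -206.63479202  139.45240819] [-1.79947263e+02 -9.81953949e-03  3.18814724e+01]
[319.23050087 244.60944221] [320.88019325 318.63799538]
```

View pics/w2.png

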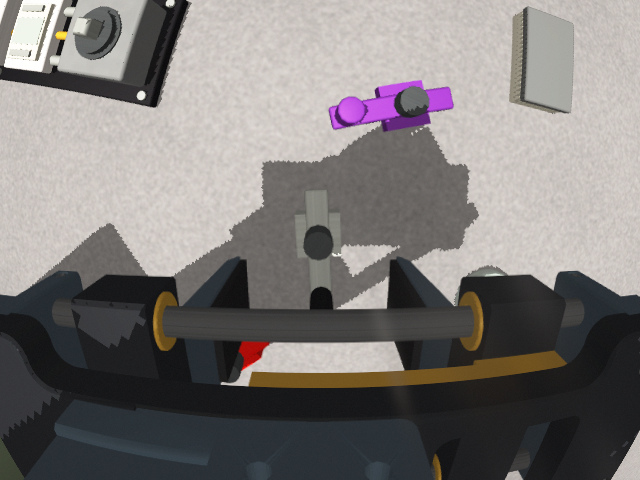

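The boss is at about (318,241) as predicted, and the arm is almost aligned with the tool x. I'll refine the yaw, then descend.

Run:
```python
from h import *
m=env.camera_model("wrist")
im=cv2.imread("pics/w2.png"); g=cv2.cvtColor(im,cv2.COLOR_BGR2GRAY).astype(float)
pts=[]
for v in list(range(196,210))+list(range(262,284)):
    r=np.abs(np.diff(cv2.GaussianBlur(g,(3,3),0)[v])); 
    l=300+np.argmax(r[300:316]); q=319+np.argmax(r[319:336]); pts.append(onz("wrist",((l+q)/2+.5,v),28,m)[:2]); print(v,l,q,end="; ")
p=np.array(pts); vx,vy,x0,y0=cv2.fitLine(p.astype(np.float32),cv2.DIST_HUBER,0,.01,.01).ravel()
print("\nyaw",np.degrees(np.arctan2(vy,vx))%180, "boss",onz("wrist",(318.3,241.5),52,m))
print("line pt nearest boss y", x0,y0)
```

```text
196 305 326; 197 305 326; 198 305 326; 199 305 326; 200 305 326; 201 305 326; 202 305 326; 203 305 326; 204 305 326; 205 305 327; 206 305 327; 207 306 327; 208 306 327; 209 306 327; 262 308 329; 263 309 329; 264 309 329; 265 309 329; 266 309 329; 267 309 329; 268 309 329; 269 309 329; 270 309 329; 271 309 329; 272 309 329; 273 309 329; 274 309 329; 275 309 329; 276 309 329; 277 309 329; 278 309 329; 279 309 329; 280 309 329; 281 310 330; 282 310 330; 283 310 330; 
yaw 34.61351 boss [ 467.71363828 -205.65756697   52.        ]
line pt nearest boss y 458.94778 -211.17575
```

```bash
python3 -m jog '{"jaw":[60,60,60,60,60,60],"slide":[[0,0,1],[0,0,1],[0,0,1],[0,0,0.6],[0,0,0],[0,0,0]],"spin":[0,0,0,0,0,0]}' 15
```

```text
time_s: 5.3
ee_pos: [466.6, -206.4, 32.2]
ee_rot: [180.0, -0.0, 32.0]
force: [0.2, 0.8, 0.1]
gripper_width: 59.8
gripper_force: 0.0
```

```bash
python3 -m jog '{"jaw":[60,60,15,15,15,15,15,15],"slide":[[0.02,0,0.3],[0,0,0],[0,0,0],[0,0,0],[0,0,0],[0,0,0],[0,0,0],[0,0,0]],"spin":[-0.32,0,0,0,0,0,0,0]}' 30 && python3 -m jog '{"jaw":[15,15,15,15],"slide":[[0,0,0],[0,0,-0.5],[0,0,-0.5],[0,0,0]],"spin":[0,0,0,0]}'
```

```text
time_s: 6.1
ee_pos: [466.2, -206.8, 22.6]
ee_rot: [-180.0, -0.0, 34.5]
force: [-0.9, 0.3, 1.4]
gripper_width: 21.5
gripper_force: 30.0
time_s: 6.5
ee_pos: [467.4, -207.4, 53.6]
ee_rot: [179.8, -0.1, 34.5]
force: [1.4, -0.2, -2.1]
gripper_width: 21.3
gripper_force: 30.0
```

```bash
python3 -m jog '{"jaw":[15,15,15,15,15],"slide":[[0,0,-0.85],[0,0,-0.85],[0,0,-0.85],[0,0,0],[0,0,0]],"spin":[0.85,0.85,0.86,0,0]}' && python3 -m jog '{"jaw":[15,15,15,15,15,15,15,15,15,15],"slide":[[0.446,-0.895,0],[0.446,-0.895,0],[0.446,-0.895,0],[0.446,-0.895,0],[0.446,-0.895,0],[0.446,-0.895,0],[0.446,-0.895,0],[0.446,-0.895,0],[0,0,0],[0,0,0]],"spin":[0,0,0,0,0,0,0,0,0,0]}'
python3 - <<'E'
from h import *
s=env.state(); print(s["ee_pos"],s["ee_rot"])
a=env.grab_frame("side")[:,:,::-1]; b=env.grab_frame("wrist")[:,:,::-1]
cv2.imwrite("pics/s3.png",a)
a=cv2.resize(np.ascontiguousarray(a[160:270,240:350]),(440,440),interpolation=cv2.INTER_CUBIC)
b=cv2.resize(np.ascontiguousarray(b[150:330,230:410]),(0,0),fx=440/180,fy=440/180,interpolation=cv2.INTER_CUBIC)[:440,:360]
cv2.imwrite("pics/c3.png",np.hstack([a,b]))
E
```

```text
time_s: 7.0
ee_pos: [465.8, -206.7, 127.9]
ee_rot: [-180.0, 0.1, 14.1]
force: [-0.4, 0.6, -3.4]
gripper_width: 21.6
gripper_force: 30.0
time_s: 8.0
ee_pos: [517.0, 27.7, 126.9]
ee_rot: [-180.0, 0.2, 14.2]
force: [-0.6, -0.3, -2.8]
gripper_width: 21.1
gripper_force: 30.0
[516.97959935  27.6919337  126.90258612] [-179.97368334    0.24140253   14.16529283]
```

View pics/c3.png

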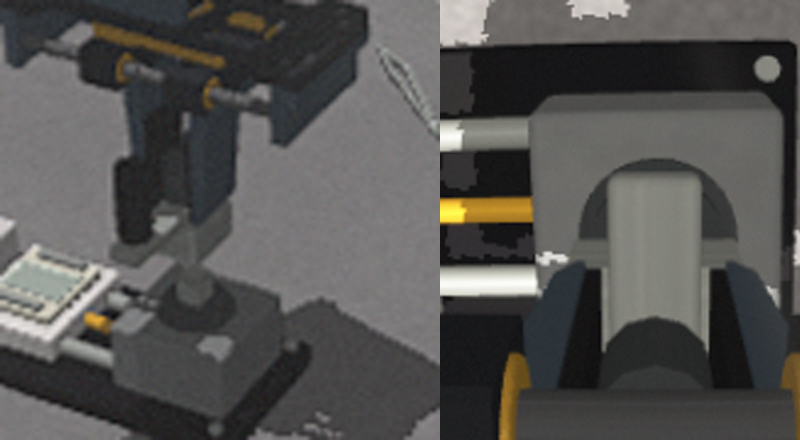

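Side and wrist crops: the crank is held upright above the shaft, and its arm is parallel to the gearbox edges. The collar arc centre is about 0.9 mm towards tool +y. I'll correct by (+2, +1) mm and lower.

```bash
python3 -m jog '{"jaw":[15,15,15,15,15],"slide":[[0.07,0.035,0.3],[0,0,0.3],[0,0,0],[0,0,0],[0,0,0]],"spin":[0,0,0,0,0]}' && python3 -m jog '{"jaw":[15,15,15,15,15],"slide":[[0,0,0.07],[0,0,0.07],[0,0,0.07],[0,0,0.07],[0,0,0]],"spin":[0,0,0,0,0]}'
```

```text
time_s: 8.6
ee_pos: [520.7, 26.7, 111.1]
ee_rot: [-180.0, -0.0, 14.0]
force: [-0.1, -0.3, -2.2]
gripper_width: 21.3
gripper_force: 30.0
time_s: 9.1
ee_pos: [520.4, 26.9, 102.3]
ee_rot: [-180.0, 0.0, 14.0]
force: [-0.2, 0.5, -2.8]
gripper_width: 21.4
gripper_force: 30.0
```

```bash
python3 -m jog '{"jaw":[15,15,15,15,15],"slide":[[0,0,0.07],[0,0,0.07],[0,0,0.07],[0,0,0],[0,0,0]],"spin":[0,0,0,0,0]}'
```

```text
time_s: 9.6
ee_pos: [521.0, 26.9, 96.3]
ee_rot: [-180.0, -0.0, 14.0]
force: [1.6, -0.2, -3.6]
gripper_width: 21.0
gripper_force: 30.0
```

```bash
python3 -m jog '{"jaw":[15,15,15,15,15],"slide":[[0,0,0.07],[0,0,0.07],[0,0,0.07],[0,0,0.07],[0,0,0]],"spin":[0,0,0,0,0]}'
```

```text
time_s: 10.1
ee_pos: [521.0, 26.9, 87.8]
ee_rot: [180.0, -0.0, 14.0]
force: [2.6, 0.5, -4.0]
gripper_width: 21.0
gripper_force: 30.0
```

```bash
python3 -m jog '{"jaw":[15,15,15,15],"slide":[[0,0,0.05],[0,0,0.03],[0,0,0],[0,0,0]],"spin":[0,0,0,0]}'
```

```text
time_s: 10.5
ee_pos: [521.2, 27.1, 86.5]
ee_rot: [180.0, -0.1, 14.0]
force: [2.0, 2.0, 5.6]
gripper_width: 21.2
gripper_force: 30.0
```

The crank is fully down (TCP z 86.5, contact felt). I'll release it, rise, and move 48 mm along tool -x to above the handle.

```bash
python3 -m jog '{"jaw":[44,44,44,44,44,44,44,44,44],"slide":[[0,0,-0.05],[0,0,0],[0,0,0],[0,0,-0.7],[0,0,-0.7],[0,0,-0.7],[-0.8,0,0],[-0.8,0,0],[0,0,0]],"spin":[0,0,0,0,0,0,0,0,0]}' 8
python3 - <<'E'
from h import *
s=env.state(); print(s["ee_pos"])
m=env.camera_model("wrist"); im=env.grab_frame("wrist")[:,:,::-1]; cv2.imwrite("pics/w4.png",im)
print(proj("wrist",np.array([521.2,27.1,116]),m),proj("wrist",np.array([474.7,15.6,139]),m))
E
```

```text
time_s: 11.4
ee_pos: [470.5, 14.8, 149.6]
ee_rot: [-180.0, 0.2, 14.0]
force: [-0.6, -0.8, 0.3]
gripper_width: 44.2
gripper_force: 0.0
[470.54535162  14.80248748 149.58093056]
[318.58510856 178.90976664] [318.43266753 275.42534413]
```

View pics/w4.png

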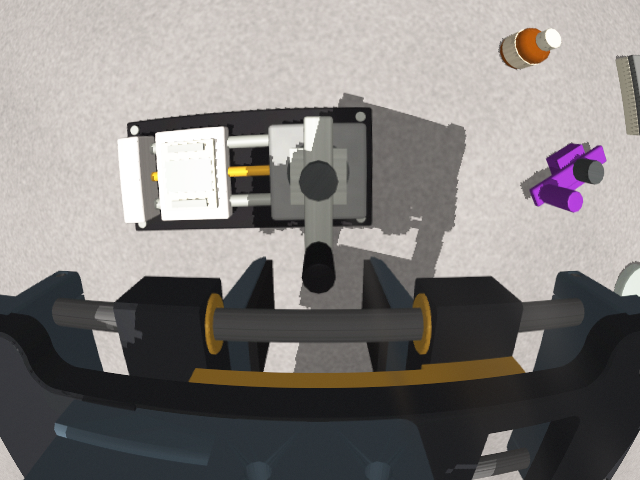

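The crank is seated, with boss at (318,181) and handle top at (319,278), between the fingers. I'll descend and grip.

```bash
python3 -m jog '{"jaw":[44,44,44,44,44,44],"slide":[[0,0,0.55],[0,0,0.55],[0,0,0.6],[0,0,0],[0,0,0],[0,0,0]],"spin":[0,0,0,0,0,0]}' 8; python3 -c "
from h import *
print(env.state()['ee_pos'])"; python3 -m jog '{"jaw":[12,12,12,12,12,12],"slide":[[0,0,0],[0,0,0],[0,0,0],[0,0,0],[0,0,0],[0,0,0]],"spin":[0,0,0,0,0,0]}' 12
```

```text
time_s: 12.05
ee_pos: [475.1, 15.4, 99.8]
ee_rot: [180.0, -0.1, 14.0]
force: [0.7, 0.3, 0.1]
gripper_width: 43.8
gripper_force: 0.0
[475.11941444  15.3886856   99.76351519]
time_s: 12.65
ee_pos: [474.1, 15.3, 99.3]
ee_rot: [180.0, -0.0, 14.0]
force: [-0.3, 1.4, 1.9]
gripper_width: 17.6
gripper_force: 12.0
```

```bash
cat > rows.py <<'E'
import sys,numpy as np
p,st,n=float(sys.argv[1]),float(sys.argv[2]),int(sys.argv[3]); R=48
c=lambda a:R/30*np.array([np.cos(np.radians(a)),np.sin(np.radians(a))])
print([[*(c(p+st*(k+1))-c(p+st*k)).round(3).tolist(),0] for k in range(n)])
E
python3 rows.py 180 6 10; python3 rows.py 240 12 30
```

```text
[[0.009, -0.167, 0], [0.026, -0.165, 0], [0.043, -0.162, 0], [0.06, -0.156, 0], [0.076, -0.149, 0], [0.091, -0.14, 0], [0.105, -0.13, 0], [0.118, -0.118, 0], [0.13, -0.105, 0], [0.14, -0.091, 0]]
[[0.306, -0.136, 0], [0.327, -0.07, 0], [0.334, 0.0, 0], [0.327, 0.07, 0], [0.306, 0.136, 0], [0.271, 0.197, 0], [0.224, 0.249, 0], [0.167, 0.29, 0], [0.103, 0.318, 0], [0.035, 0.333, 0], [-0.035, 0.333, 0], [-0.103, 0.318, 0], [-0.167, 0.29, 0], [-0.224, 0.249, 0], [-0.271, 0.197, 0], [-0.306, 0.136, 0], [-0.327, 0.07, 0], [-0.334, 0.0, 0], [-0.327, -0.07, 0], [-0.306, -0.136, 0], [-0.271, -0.197, 0], [-0.224, -0.249, 0], [-0.167, -0.29, 0], [-0.103, -0.318, 0], [-0.035, -0.333, 0], [0.035, -0.333, 0], [0.103, -0.318, 0], [0.167, -0.29, 0], [0.224, -0.249, 0], [0.271, -0.197, 0]]
```

```bash
cat > st.py <<'E'
from h import *
s=env.state(); d=s["ee_pos"][:2]-[521.2,27.1]; y=np.radians(14.)
x=d@[np.cos(y),np.sin(y)]; t=d@[np.sin(y),-np.cos(y)]; ph=np.arctan2(t,x)
f=s["force"][:2]; fx=f@[np.cos(y),np.sin(y)]; fy=f@[np.sin(y),-np.cos(y)]
print("phase %.1f r %.1f  Ftan %.1f Frad %.1f Fz %.1f"%(np.degrees(ph)%360,np.hypot(x,t),-fx*np.sin(ph)+fy*np.cos(ph),fx*np.cos(ph)+fy*np.sin(ph),s["force"][2]), "z",s["ee_pos"][2].round(1))
E
python3 -m jog '{"jaw":[12,12,12,12,12,12,12,12,12,12],"slide":[[0.009,-0.167,0],[0.026,-0.165,0],[0.043,-0.162,0],[0.06,-0.156,0],[0.076,-0.149,0],[0.091,-0.14,0],[0.105,-0.13,0],[0.118,-0.118,0],[0.13,-0.105,0],[0.14,-0.091,0]],"spin":[0,0,0,0,0,0,0,0,0,0]}'; python3 st.py
```

```text
time_s: 13.65
ee_pos: [487.0, 61.7, 99.0]
ee_rot: [-180.0, 0.1, 14.0]
force: [-1.1, -4.6, 4.5]
gripper_width: 17.3
gripper_force: 12.0
phase 239.3 r 48.7  Ftan -4.0 Frad -2.5 Fz 4.5 z 99.0
```

Winding works: about 4 N tangential, as expected. Continuing at 12° a row.

```bash
python3 -m jog '{"jaw":[12,12,12,12,12,12,12,12,12,12],"slide":[[0.306,-0.136,0],[0.327,-0.07,0],[0.334,0.0,0],[0.327,0.07,0],[0.306,0.136,0],[0.271,0.197,0],[0.224,0.249,0],[0.167,0.29,0],[0.103,0.318,0],[0.035,0.333,0]],"spin":[0,0,0,0,0,0,0,0,0,0]}'; python3 st.py
```

```text
time_s: 14.65
ee_pos: [567.6, 40.7, 99.1]
ee_rot: [-179.7, -0.1, 13.9]
force: [-1.4, 4.5, 3.2]
gripper_width: 17.6
gripper_force: 12.0
phase 357.7 r 48.4  Ftan -4.7 Frad -0.1 Fz 3.2 z 99.1
```

```bash
python3 -m jog '{"jaw":[12,12,12,12,12,12,12,12,12,12],"slide":[[-0.035,0.333,0],[-0.103,0.318,0],[-0.167,0.29,0],[-0.224,0.249,0],[-0.271,0.197,0],[-0.306,0.136,0],[-0.327,0.07,0],[-0.334,0.0,0],[-0.327,-0.07,0],[-0.306,-0.136,0]],"spin":[0,0,0,0,0,0,0,0,0,0]}'; python3 st.py
```

```text
time_s: 15.65
ee_pos: [508.4, -19.6, 99.1]
ee_rot: [180.0, -0.3, 13.9]
force: [6.4, 6.2, -3.3]
gripper_width: 17.6
gripper_force: 12.0
phase 119.4 r 48.4  Ftan -4.5 Frad -7.7 Fz -3.3 z 99.1
```

```bash
python3 -m jog '{"jaw":[12,12,12,12,12,12,12,12,12,12],"slide":[[-0.261,-0.212,0.015],[-0.224,-0.249,0.01],[-0.167,-0.29,0],[-0.103,-0.318,0],[-0.035,-0.333,0],[0.035,-0.333,0],[0.103,-0.318,0],[0.167,-0.29,0],[0.224,-0.249,0],[0.271,-0.197,0]],"spin":[0,0,0,0,0,0,0,0,0,0]}'; python3 st.py
```

```text
time_s: 16.65
ee_pos: [485.5, 60.9, 98.6]
ee_rot: [179.9, 0.2, 14.1]
force: [-0.8, -5.3, 8.8]
gripper_width: 17.6
gripper_force: 12.0
phase 237.5 r 49.2  Ftan -4.4 Frad -3.1 Fz 8.8 z 98.6
```

```bash
python3 -m jog '{"jaw":[12,12,12,12,12,12,12,12,12,12],"slide":[[0.306,-0.136,0],[0.327,-0.07,0],[0.334,0.0,0],[0.327,0.07,0],[0.306,0.136,0],[0.271,0.197,0],[0.224,0.249,0],[0.167,0.29,0],[0.103,0.318,0],[0.035,0.333,0]],"spin":[0,0,0,0,0,0,0,0,0,0]}'; python3 st.py
```

```text
time_s: 17.65
ee_pos: [567.4, 40.9, 99.0]
ee_rot: [-179.8, -0.1, 14.0]
force: [0.5, 5.6, 6.7]
gripper_width: 17.7
gripper_force: 12.0
phase 357.3 r 48.2  Ftan -5.2 Frad 2.1 Fz 6.7 z 99.0
```

```bash
python3 -m jog '{"jaw":[12,12,12,12,12,12,12,12,12,12],"slide":[[-0.035,0.333,0],[-0.103,0.318,0],[-0.167,0.29,0],[-0.224,0.249,0],[-0.271,0.197,0],[-0.306,0.136,0],[-0.327,0.07,0],[-0.334,0.0,0],[-0.327,-0.07,0],[-0.306,-0.136,0]],"spin":[0,0,0,0,0,0,0,0,0,0]}'; python3 st.py
```

```text
time_s: 18.65
ee_pos: [508.0, -19.1, 98.8]
ee_rot: [179.9, -0.1, 14.0]
force: [4.9, -0.1, 4.5]
gripper_width: 17.0
gripper_force: 12.0
phase 120.0 r 48.0  Ftan -4.7 Frad -1.2 Fz 4.5 z 98.8
```

Run:
```python
from h import *
m=env.camera_model("top")
a=env.grab_frame("top")[:,:,::-1]; cv2.imwrite("pics/t5.png",a)
b=cv2.imread("pics/top0.png")
f=lambda i: cv2.resize(np.ascontiguousarray(i[225:300,160:255]),(570,300*450//300//1*1),interpolation=cv2.INTER_CUBIC)[:300] if 0 else cv2.resize(np.ascontiguousarray(i[225:300,160:255]),(380,300),interpolation=cv2.INTER_CUBIC)
cv2.imwrite("pics/c5.png",np.hstack([f(b),f(a)]))
```

```text
(no output)
```

View pics/c5.png

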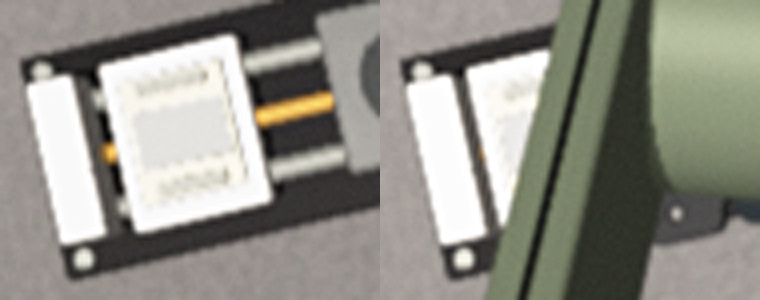

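The crop shows the carriage closer to the stop block, with a narrow gap left. 1.83 turns are done and the stop can come from 2.2, so I'll do 100° more at 10° a row, then small steps.

```bash
python3 rows.py 120 10 10; python3 rows.py 220 4 80
```

```text
[[-0.228, -0.16, 0], [-0.197, -0.197, 0], [-0.16, -0.228, 0], [-0.118, -0.253, 0], [-0.072, -0.269, 0], [-0.024, -0.278, 0], [0.024, -0.278, 0], [0.072, -0.269, 0], [0.118, -0.253, 0], [0.16, -0.228, 0]]
[[0.075, -0.083, 0], [0.08, -0.078, 0], [0.086, -0.072, 0], [0.09, -0.066, 0], [0.095, -0.059, 0], [0.099, -0.052, 0], [0.102, -0.045, 0], [0.105, -0.038, 0], [0.107, -0.031, 0], [0.109, -0.023, 0], [0.111, -0.016, 0], [0.111, -0.008, 0], [0.112, 0.0, 0], [0.111, 0.008, 0], [0.111, 0.016, 0], [0.109, 0.023, 0], [0.107, 0.031, 0], [0.105, 0.038, 0], [0.102, 0.045, 0], [0.099, 0.052, 0], [0.095, 0.059, 0], [0.09, 0.066, 0], [0.086, 0.072, 0], [0.08, 0.078, 0], [0.075, 0.083, 0], [0.069, 0.088, 0], [0.062, 0.093, 0], [0.056, 0.097, 0], [0.049, 0.1, 0], [0.042, 0.104, 0], [0.035, 0.106, 0], [0.027, 0.108, 0], [0.019, 0.11, 0], [0.012, 0.111, 0], [0.004, 0.112, 0], [-0.004, 0.112, 0], [-0.012, 0.111, 0], [-0.019, 0.11, 0], [-0.027, 0.108, 0], [-0.035, 0.106, 0], [-0.042, 0.104, 0], [-0.049, 0.1, 0], [-0.056, 0.097, 0], [-0.062, 0.093, 0], [-0.069, 0.088, 0], [-0.075, 0.083, 0], [-0.08, 0.078, 0], [-0.086, 0.072, 0], [-0.09, 0.066, 0], [-0.095, 0.059, 0], [-0.099, 0.052, 0], [-0.102, 0.045, 0], [-0.105, 0.038, 0], [-0.107, 0.031, 0], [-0.109, 0.023, 0], [-0.111, 0.016, 0], [-0.111, 0.008, 0], [-0.112, 0.0, 0], [-0.111, -0.008, 0], [-0.111, -0.016, 0], [-0.109, -0.023, 0], [-0.107, -0.031, 0], [-0.105, -0.038, 0], [-0.102, -0.045, 0], [-0.099, -0.052, 0], [-0.095, -0.059, 0], [-0.09, -0.066, 0], [-0.086, -0.072, 0], [-0.08, -0.078, 0], [-0.075, -0.083, 0], [-0.069, -0.088, 0], [-0.062, -0.093, 0], [-0.056, -0.097, 0], [-0.049, -0.1, 0], [-0.042, -0.104, 0], [-0.035, -0.106, 0], [-0.027, -0.108, 0], [-0.019, -0.11, 0], [-0.012, -0.111, 0], [-0.004, -0.112, 0]]
```

```bash
python3 -m jog '{"jaw":[12,12,12,12,12,12,12,12,12,12],"slide":[[-0.228,-0.16,0],[-0.197,-0.197,0],[-0.16,-0.228,0],[-0.118,-0.253,0],[-0.072,-0.269,0],[-0.024,-0.278,0],[0.024,-0.278,0],[0.072,-0.269,0],[0.118,-0.253,0],[0.16,-0.228,0]],"spin":[0,0,0,0,0,0,0,0,0,0]}'; python3 st.py; python3 -m jog '{"jaw":[12,12,12,12,12,12],"slide":[[0,0,0],[0,0,0],[0,0,0],[0,0,0],[0,0,0],[0,0,0]],"spin":[0,-1,-1,-1,-1,-1]}' 8; python3 st.py; python3 -m jog '{"jaw":[12,12,12,12,12,12,12],"slide":[[0,0,0],[0,0,0],[0,0,0],[0,0,0],[0,0,0],[0,0,0],[0,0,0]],"spin":[-1,-1,-1,-1,-1,-1,-0.25]}' 8; python3 st.py; python3 rows.py 310 2 90
```

```text
time_s: 19.7
ee_pos: [476.4, 47.3, 98.4]
ee_rot: [179.8, 0.2, 14.1]
force: [1.0, -6.3, 7.6]
gripper_width: 17.6
gripper_force: 12.0
phase 218.3 r 49.1  Ftan -5.4 Frad -3.5 Fz 7.6 z 98.4
time_s: 20.3
ee_pos: [476.1, 48.5, 98.4]
ee_rot: [-179.9, 0.1, 54.3]
force: [-1.0, 0.0, 8.9]
gripper_width: 17.7
gripper_force: 8.0
phase 219.5 r 49.9  Ftan -0.4 Frad 0.9 Fz 8.9 z 98.4
time_s: 21.0
ee_pos: [475.0, 48.9, 98.3]
ee_rot: [-179.7, -0.1, 104.2]
force: [-2.2, 2.7, 9.0]
gripper_width: 17.7
gripper_force: 8.0
phase 219.3 r 51.1  Ftan 1.5 Frad 3.1 Fz 9.0 z 98.3
[[0.042, 0.037, 0], [0.041, 0.038, 0], [0.039, 0.039, 0], [0.038, 0.041, 0], [0.037, 0.042, 0], [0.035, 0.043, 0], [0.034, 0.045, 0], [0.032, 0.046, 0], [0.03, 0.047, 0], [0.029, 0.048, 0], [0.027, 0.049, 0], [0.025, 0.05, 0], [0.024, 0.051, 0], [0.022, 0.051, 0], [0.02, 0.052, 0], [0.018, 0.053, 0], [0.016, 0.053, 0], [0.014, 0.054, 0], [0.013, 0.054, 0], [0.011, 0.055, 0], [0.009, 0.055, 0], [0.007, 0.055, 0], [0.005, 0.056, 0], [0.003, 0.056, 0], [0.001, 0.056, 0], [-0.001, 0.056, 0], [-0.003, 0.056, 0], [-0.005, 0.056, 0], [-0.007, 0
[... 540 characters left out ...]
, 0], [-0.05, 0.025, 0], [-0.051, 0.024, 0], [-0.051, 0.022, 0], [-0.052, 0.02, 0], [-0.053, 0.018, 0], [-0.053, 0.016, 0], [-0.054, 0.014, 0], [-0.054, 0.013, 0], [-0.055, 0.011, 0], [-0.055, 0.009, 0], [-0.055, 0.007, 0], [-0.056, 0.005, 0], [-0.056, 0.003, 0], [-0.056, 0.001, 0], [-0.056, -0.001, 0], [-0.056, -0.003, 0], [-0.056, -0.005, 0], [-0.055, -0.007, 0], [-0.055, -0.009, 0], [-0.055, -0.011, 0], [-0.054, -0.013, 0], [-0.054, -0.014, 0], [-0.053, -0.016, 0], [-0.053, -0.018, 0], [-0.052, -0.02, 0], [-0.051, -0.022, 0], [-0.051, -0.024, 0], [-0.05, -0.025, 0], [-0.049, -0.027, 0], [-0.048, -0.029, 0], [-0.047, -0.03, 0], [-0.046, -0.032, 0], [-0.045, -0.034, 0], [-0.043, -0.035, 0]]
```

```bash
cat >> st.py <<'E'
import sys
ft=-fx*np.sin(ph)+fy*np.cos(ph); sys.exit(ft<-8)
E
J="python3 -m jog"
$J '{"jaw":[12,12,12],"slide":[[0.042,0.037,0],[0.041,0.038,0],[0.039,0.039,0]],"spin":[0,0,0]}' 8 >/dev/null && python3 st.py &&
$J '{"jaw":[12,12,12],"slide":[[0.038,0.041,0],[0.037,0.042,0],[0.035,0.043,0]],"spin":[0,0,0]}' >/dev/null && python3 st.py &&
$J '{"jaw":[12,12,12],"slide":[[0.034,0.045,0],[0.032,0.046,0],[0.03,0.047,0]],"spin":[0,0,0]}' >/dev/null && python3 st.py &&
$J '{"jaw":[12,12,12],"slide":[[0.029,0.048,0],[0.027,0.049,0],[0.025,0.05,0]],"spin":[0,0,0]}' >/dev/null && python3 st.py &&
$J '{"jaw":[12,12,12],"slide":[[0.024,0.051,0],[0.022,0.051,0],[0.02,0.052,0]],"spin":[0,0,0]}' >/dev/null && python3 st.py
```

```text
phase 223.0 r 51.4  Ftan -3.8 Frad 2.0 Fz 9.9 z 97.9False
```

```bash
sed -i 's/sys.exit(ft<-8)/sys.exit(int(ft<-8))/' st.py
J="python3 -m jog"
$J '{"jaw":[12,12,12],"slide":[[0.038,0.041,0],[0.037,0.042,0],[0.035,0.043,0]],"spin":[0,0,0]}' >/dev/null && python3 st.py &&
$J '{"jaw":[12,12,12],"slide":[[0.034,0.045,0],[0.032,0.046,0],[0.03,0.047,0]],"spin":[0,0,0]}' >/dev/null && python3 st.py &&
$J '{"jaw":[12,12,12],"slide":[[0.029,0.048,0],[0.027,0.049,0],[0.025,0.05,0]],"spin":[0,0,0]}' >/dev/null && python3 st.py &&
$J '{"jaw":[12,12,12],"slide":[[0.024,0.051,0],[0.022,0.051,0],[0.02,0.052,0]],"spin":[0,0,0]}' >/dev/null && python3 st.py &&
$J '{"jaw":[12,12,12],"slide":[[0.018,0.053,0],[0.016,0.053,0],[0.014,0.054,0]],"spin":[0,0,0]}' >/dev/null && python3 st.py
```

```text
phase 228.4 r 51.5  Ftan -4.6 Frad 2.4 Fz 9.6 z 97.8
phase 234.0 r 51.5  Ftan -4.2 Frad 3.0 Fz 9.8 z 97.8
phase 239.6 r 51.4  Ftan -4.1 Frad 3.6 Fz 9.9 z 97.8
phase 245.2 r 51.4  Ftan -3.9 Frad 4.8 Fz 11.2 z 97.8
phase 250.9 r 51.2  Ftan -3.3 Frad 4.6 Fz 10.8 z 97.8
```

```bash
J="python3 -m jog"
$J '{"jaw":[12,12,12],"slide":[[0.013,0.054,-0.015],[0.011,0.055,0],[0.009,0.055,0]],"spin":[0,0,0]}' >/dev/null && python3 st.py &&
$J '{"jaw":[12,12,12],"slide":[[0.007,0.055,0],[0.005,0.056,0],[0.003,0.056,0]],"spin":[0,0,0]}' >/dev/null && python3 st.py &&
$J '{"jaw":[12,12],"slide":[[0.001,0.056,0],[-0.001,0.056,0]],"spin":[0,0]}' >/dev/null && python3 st.py &&
$J '{"jaw":[12,12],"slide":[[-0.003,0.056,0],[-0.005,0.056,0]],"spin":[0,0]}' >/dev/null && python3 st.py &&
$J '{"jaw":[12,12],"slide":[[-0.007,0.055,0],[-0.009,0.055,0]],"spin":[0,0]}' >/dev/null && python3 st.py &&
$J '{"jaw":[12,12],"slide":[[-0.011,0.055,0],[-0.013,0.054,0]],"spin":[0,0]}' >/dev/null && python3 st.py &&
$J '{"jaw":[12,12],"slide":[[-0.014,0.054,0],[-0.016,0.053,0]],"spin":[0,0]}' >/dev/null && python3 st.py &&
$J '{"jaw":[12,12],"slide":[[-0.018,0.053,0],[-0.02,0.052,0]],"spin":[0,0]}' >/dev/null && python3 st.py &&
$J '{"jaw":[12,12],"slide":[[-0.022,0.051,0],[-0.024,0.051,0]],"spin":[0,0]}' >/dev/null && python3 st.py &&
$J '{"jaw":[12,12],"slide":[[-0.025,0.05,0],[-0.027,0.049,0]],"spin":[0,0]}' >/dev/null && python3 st.py
```

```text
phase 256.3 r 51.0  Ftan -3.8 Frad 5.2 Fz 8.9 z 97.9
phase 262.2 r 50.8  Ftan -4.2 Frad 5.3 Fz 9.9 z 97.9
phase 266.2 r 50.7  Ftan -4.0 Frad 5.4 Fz 8.1 z 97.9
phase 270.2 r 50.5  Ftan -4.1 Frad 6.0 Fz 9.4 z 98.0
phase 274.2 r 50.3  Ftan -4.2 Frad 5.3 Fz 7.8 z 98.0
phase 278.3 r 50.1  Ftan -5.4 Frad 6.3 Fz 7.2 z 98.0
phase 282.3 r 49.8  Ftan -3.8 Frad 6.6 Fz 8.1 z 98.1
phase 286.4 r 49.6  Ftan -4.3 Frad 5.9 Fz 7.1 z 98.1
phase 290.5 r 49.3  Ftan -3.7 Frad 6.5 Fz 8.0 z 98.1
phase 294.6 r 49.1  Ftan -3.8 Frad 5.9 Fz 7.5 z 98.1
```

```bash
J="python3 -m jog"
$J '{"jaw":[12,12],"slide":[[-0.014,0.055,0],[-0.015,0.054,0]],"spin":[0,0]}' >/dev/null && python3 st.py &&
$J '{"jaw":[12,12],"slide":[[-0.032,0.046,0],[-0.034,0.045,0]],"spin":[0,0]}' >/dev/null && python3 st.py &&
$J '{"jaw":[12,12],"slide":[[-0.035,0.043,0],[-0.037,0.042,0]],"spin":[0,0]}' >/dev/null && python3 st.py &&
$J '{"jaw":[12,12],"slide":[[-0.038,0.041,0],[-0.039,0.039,0]],"spin":[0,0]}' >/dev/null && python3 st.py &&
$J '{"jaw":[12,12],"slide":[[-0.041,0.038,0],[-0.042,0.037,0]],"spin":[0,0]}' >/dev/null && python3 st.py &&
$J '{"jaw":[12,12],"slide":[[-0.043,0.035,0],[-0.045,0.034,0]],"spin":[0,0]}' >/dev/null && python3 st.py &&
$J '{"jaw":[12,12],"slide":[[-0.046,0.032,0],[-0.047,0.03,0]],"spin":[0,0]}' >/dev/null && python3 st.py &&
$J '{"jaw":[12,12],"slide":[[-0.048,0.029,0],[-0.049,0.027,0]],"spin":[0,0]}' >/dev/null && python3 st.py &&
$J '{"jaw":[12,12],"slide":[[-0.05,0.025,0],[-0.051,0.024,0]],"spin":[0,0]}' >/dev/null && python3 st.py &&
$J '{"jaw":[12,12],"slide":[[-0.051,0.022,0],[-0.052,0.02,0]],"spin":[0,0]}' >/dev/null && python3 st.py
```

```text
phase 298.4 r 49.1  Ftan -4.7 Frad 2.0 Fz 5.4 z 97.9
phase 302.4 r 48.9  Ftan -4.3 Frad 2.7 Fz 6.6 z 98.0
phase 306.5 r 48.7  Ftan -4.2 Frad 3.6 Fz 6.4 z 98.0
phase 310.6 r 48.5  Ftan -3.8 Frad 3.3 Fz 6.7 z 98.0
phase 314.6 r 48.3  Ftan -4.0 Frad 3.6 Fz 5.4 z 98.0
phase 318.7 r 48.1  Ftan -4.8 Frad 3.3 Fz 5.4 z 98.0
phase 322.8 r 47.9  Ftan -4.5 Frad 3.6 Fz 4.8 z 98.0
phase 326.9 r 47.7  Ftan -4.2 Frad 3.0 Fz 5.5 z 98.0
phase 331.2 r 47.5  Ftan -4.5 Frad 2.9 Fz 5.3 z 98.0
phase 337.1 r 47.2  Ftan -4.6 Frad 0.3 Fz 3.4 z 98.1
```

```bash
J="python3 -m jog"
$J '{"jaw":[12,12],"slide":[[-0.048,0.020,0.01],[-0.048,0.018,0]],"spin":[0,0]}' >/dev/null && python3 st.py &&
$J '{"jaw":[12,12],"slide":[[-0.054,0.014,0],[-0.054,0.013,0]],"spin":[0,0]}' >/dev/null && python3 st.py &&
$J '{"jaw":[12,12],"slide":[[-0.055,0.011,0],[-0.055,0.009,0]],"spin":[0,0]}' >/dev/null && python3 st.py &&
$J '{"jaw":[12,12],"slide":[[-0.055,0.007,0],[-0.056,0.005,0]],"spin":[0,0]}' >/dev/null && python3 st.py &&
$J '{"jaw":[12,12],"slide":[[-0.056,0.003,0],[-0.056,0.001,0]],"spin":[0,0]}' >/dev/null && python3 st.py &&
$J '{"jaw":[12,12],"slide":[[-0.056,-0.001,0],[-0.056,-0.003,0]],"spin":[0,0]}' >/dev/null && python3 st.py &&
$J '{"jaw":[12,12],"slide":[[-0.056,-0.005,0],[-0.055,-0.007,0]],"spin":[0,0]}' >/dev/null && python3 st.py &&
$J '{"jaw":[12,12],"slide":[[-0.055,-0.009,0],[-0.055,-0.011,0]],"spin":[0,0]}' >/dev/null && python3 st.py &&
$J '{"jaw":[12,12],"slide":[[-0.054,-0.013,0],[-0.054,-0.014,0]],"spin":[0,0]}' >/dev/null && python3 st.py &&
$J '{"jaw":[12,12],"slide":[[-0.053,-0.016,0],[-0.053,-0.018,0]],"spin":[0,0]}' >/dev/null && python3 st.py
```

```text
phase 341.9 r 47.2  Ftan -4.3 Frad -2.2 Fz 3.3 z 97.9
phase 346.2 r 47.1  Ftan -4.4 Frad -2.2 Fz 3.2 z 97.9
phase 350.2 r 47.0  Ftan -4.2 Frad -3.3 Fz 3.6 z 97.9
phase 354.3 r 46.9  Ftan -3.9 Frad -3.1 Fz 3.2 z 97.9
phase 358.3 r 46.8  Ftan -3.7 Frad -3.4 Fz 3.8 z 97.8
phase 2.3 r 46.7  Ftan -4.6 Frad -4.7 Fz 3.0 z 97.8
phase 6.3 r 46.6  Ftan -4.7 Frad -3.5 Fz 2.4 z 97.8
phase 10.3 r 46.6  Ftan -3.0 Frad -4.6 Fz 2.8 z 97.8
phase 14.3 r 46.5  Ftan -4.2 Frad -3.2 Fz 2.2 z 97.8
phase 18.3 r 46.5  Ftan -4.5 Frad -4.3 Fz 1.8 z 97.8
```

```bash
python3 rows.py 108 2 60; J="python3 -m jog"
$J '{"jaw":[12,12],"slide":[[-0.049,-0.028,0.01],[-0.05,-0.03,0.01]],"spin":[0,0]}' >/dev/null && python3 st.py &&
$J '{"jaw":[12,12],"slide":[[-0.051,-0.024,0],[-0.05,-0.025,0]],"spin":[0,0]}' >/dev/null && python3 st.py &&
$J '{"jaw":[12,12],"slide":[[-0.049,-0.027,0],[-0.048,-0.029,0]],"spin":[0,0]}' >/dev/null && python3 st.py &&
$J '{"jaw":[12,12],"slide":[[-0.047,-0.03,0],[-0.046,-0.032,0]],"spin":[0,0]}' >/dev/null && python3 st.py &&
$J '{"jaw":[12,12],"slide":[[-0.045,-0.034,0],[-0.043,-0.035,0]],"spin":[0,0]}' >/dev/null && python3 st.py
```

```text
[[-0.053, -0.018, 0], [-0.052, -0.02, 0], [-0.051, -0.022, 0], [-0.051, -0.024, 0], [-0.05, -0.025, 0], [-0.049, -0.027, 0], [-0.048, -0.029, 0], [-0.047, -0.03, 0], [-0.046, -0.032, 0], [-0.045, -0.034, 0], [-0.043, -0.035, 0], [-0.042, -0.037, 0], [-0.041, -0.038, 0], [-0.039, -0.039, 0], [-0.038, -0.041, 0], [-0.037, -0.042, 0], [-0.035, -0.043, 0], [-0.034, -0.045, 0], [-0.032, -0.046, 0], [-0.03, -0.047, 0], [-0.029, -0.048, 0], [-0.027, -0.049, 0], [-0.025, -0.05, 0], [-0.024, -0.051, 0], [-0.022, -0.051, 0], [-0.02, -0.052, 0], [-0.018, -0.053, 0], [-0.016, -0.053, 0], [-0.014, -0.054, 0], [-0.013, -0.054, 0], [-0.011, -0.055, 0], [-0.009, -0.055, 0], [-0.007, -0.055, 0], [-0.005, -0.056, 0], [-0.003, -0.056, 0], [-0.001, -0.056, 0], [0.001, -0.056, 0], [0.003, -0.056, 0], [0.005, -0.056, 0], [0.007, -0.055, 0], [0.009, -0.055, 0], [0.011, -0.055, 0], [0.013, -0.054, 0], [0.014, -0.054, 0], [0.016, -0.053, 0], [0.018, -0.053, 0], [0.02, -0.052, 0], [0.022, -0.051, 0], [0.024, -0.051, 0], [0.025, -0.05, 0], [0.027, -0.049, 0], [0.029, -0.048, 0], [0.03, -0.047, 0], [0.032, -0.046, 0], [0.034, -0.045, 0], [0.035, -0.043, 0], [0.037, -0.042, 0], [0.038, -0.041, 0], [0.039, -0.039, 0], [0.041, -0.038, 0]]
phase 22.3 r 46.6  Ftan -4.0 Frad -4.7 Fz 4.4 z 97.6
phase 26.3 r 46.6  Ftan -4.0 Frad -5.3 Fz 4.2 z 97.6
phase 30.3 r 46.6  Ftan -3.6 Frad -4.5 Fz 4.4 z 97.6
phase 34.3 r 46.6  Ftan -5.8 Frad -3.4 Fz 3.1 z 97.6
phase 38.3 r 46.6  Ftan -4.1 Frad -3.7 Fz 2.0 z 97.6
```

```bash
J="python3 -m jog"
$J '{"jaw":[12,12,12,12,12,12,12,12,12,12],"slide":[[0,0,0],[0,0,0],[0,0,0],[0,0,0],[0,0,0],[0,0,0],[0,0,0],[0,0,0],[0,0,0],[0,0,0]],"spin":[1,1,1,1,1,1,1,1,1,1]}' >/dev/null; $J '{"jaw":[12,12,12],"slide":[[0,0,0],[0,0,0],[0,0,0]],"spin":[1,0.25,0]}'; python3 st.py; python3 rows.py 40 2 60
```

```text
time_s: 31.3
ee_pos: [564.5, 7.5, 97.9]
ee_rot: [-180.0, -0.1, 14.0]
force: [-0.5, 3.5, 3.2]
gripper_width: 17.9
gripper_force: 8.0
phase 38.4 r 47.5  Ftan -3.0 Frad -1.9 Fz 3.2 z 97.9
[[-0.037, 0.042, 0], [-0.038, 0.041, 0], [-0.039, 0.039, 0], [-0.041, 0.038, 0], [-0.042, 0.037, 0], [-0.043, 0.035, 0], [-0.045, 0.034, 0], [-0.046, 0.032, 0], [-0.047, 0.03, 0], [-0.048, 0.029, 0], [-0.049, 0.027, 0], [-0.05, 0.025, 0], [-0.051, 0.024, 0], [-0.051, 0.022, 0], [-0.052, 0.02, 0], [-0.053, 0.018, 0], [-0.053, 0.016, 0], [-0.054, 0.014, 0], [-0.054, 0.013, 0], [-0.055, 0.011, 0], [-0.055, 0.009, 0], [-0.055, 0.007, 0], [-0.056, 0.005, 0], [-0.056, 0.003, 0], [-0.056, 0.001, 0], [-0.056, -0.001, 0], [-0.056, -0.003, 0], [-0.056, -0.005, 0], [-0.055, -0.007, 0], [-0.055, -0.009, 0], [-0.055, -0.011, 0], [-0.054, -0.013, 0], [-0.054, -0.014, 0], [-0.053, -0.016, 0], [-0.053, -0.018, 0], [-0.052, -0.02, 0], [-0.051, -0.022, 0], [-0.051, -0.024, 0], [-0.05, -0.025, 0], [-0.049, -0.027, 0], [-0.048, -0.029, 0], [-0.047, -0.03, 0], [-0.046, -0.032, 0], [-0.045, -0.034, 0], [-0.043, -0.035, 0], [-0.042, -0.037, 0], [-0.041, -0.038, 0], [-0.039, -0.039, 0], [-0.038, -0.041, 0], [-0.037, -0.042, 0], [-0.035, -0.043, 0], [-0.034, -0.045, 0], [-0.032, -0.046, 0], [-0.03, -0.047, 0], [-0.029, -0.048, 0], [-0.027, -0.049, 0], [-0.025, -0.05, 0], [-0.024, -0.051, 0], [-0.022, -0.051, 0], [-0.02, -0.052, 0]]
```

```bash
J="python3 -m jog"
$J '{"jaw":[12,12],"slide":[[-0.037,0.042,0.01],[-0.038,0.041,0]],"spin":[0,0]}' >/dev/null && python3 st.py &&
$J '{"jaw":[12,12],"slide":[[-0.039,0.039,0],[-0.041,0.038,0]],"spin":[0,0]}' >/dev/null && python3 st.py &&
$J '{"jaw":[12,12],"slide":[[-0.042,0.037,0],[-0.043,0.035,0]],"spin":[0,0]}' >/dev/null && python3 st.py &&
$J '{"jaw":[12,12],"slide":[[-0.045,0.034,0],[-0.046,0.032,0]],"spin":[0,0]}' >/dev/null && python3 st.py &&
$J '{"jaw":[12,12],"slide":[[-0.047,0.03,0],[-0.048,0.029,0]],"spin":[0,0]}' >/dev/null && python3 st.py &&
$J '{"jaw":[12,12],"slide":[[-0.049,0.027,0],[-0.05,0.025,0]],"spin":[0,0]}' >/dev/null && python3 st.py &&
$J '{"jaw":[12,12],"slide":[[-0.051,0.024,0],[-0.051,0.022,0]],"spin":[0,0]}' >/dev/null && python3 st.py &&
$J '{"jaw":[12,12],"slide":[[-0.052,0.02,0],[-0.053,0.018,0]],"spin":[0,0]}' >/dev/null && python3 st.py &&
$J '{"jaw":[12,12],"slide":[[-0.053,0.016,0],[-0.054,0.014,0]],"spin":[0,0]}' >/dev/null && python3 st.py &&
$J '{"jaw":[12,12],"slide":[[-0.054,0.013,0],[-0.055,0.011,0]],"spin":[0,0]}' >/dev/null && python3 st.py
```

```text
phase 42.4 r 47.5  Ftan -2.8 Frad -1.6 Fz 3.6 z 97.9
phase 46.7 r 47.5  Ftan -4.0 Frad -0.4 Fz 4.6 z 97.9
phase 50.9 r 47.4  Ftan -5.4 Frad -0.1 Fz 4.0 z 97.9
phase 55.0 r 47.4  Ftan -4.9 Frad 0.6 Fz 5.5 z 98.0
phase 59.1 r 47.4  Ftan -3.9 Frad 0.8 Fz 4.4 z 97.9
phase 63.1 r 47.5  Ftan -5.0 Frad 1.3 Fz 5.5 z 98.0
phase 67.2 r 47.5  Ftan -5.3 Frad 2.0 Fz 5.0 z 98.0
phase 71.3 r 47.5  Ftan -4.1 Frad 1.9 Fz 5.1 z 98.0
phase 75.3 r 47.6  Ftan -4.1 Frad 1.3 Fz 5.7 z 98.0
phase 79.4 r 47.6  Ftan -4.0 Frad 1.2 Fz 4.6 z 98.0
```

```bash
J="python3 -m jog"
$J '{"jaw":[12,12],"slide":[[-0.055,0.009,0],[-0.055,0.007,0]],"spin":[0,0]}' >/dev/null && python3 st.py &&
$J '{"jaw":[12,12],"slide":[[-0.056,0.005,0],[-0.056,0.003,0]],"spin":[0,0]}' >/dev/null && python3 st.py &&
$J '{"jaw":[12,12],"slide":[[-0.056,0.001,0],[-0.056,-0.001,0]],"spin":[0,0]}' >/dev/null && python3 st.py &&
$J '{"jaw":[12,12],"slide":[[-0.056,-0.003,0],[-0.056,-0.005,0]],"spin":[0,0]}' >/dev/null && python3 st.py &&
$J '{"jaw":[12,12],"slide":[[-0.055,-0.007,0],[-0.055,-0.009,0]],"spin":[0,0]}' >/dev/null && python3 st.py &&
$J '{"jaw":[12,12],"slide":[[-0.055,-0.011,0],[-0.054,-0.013,0]],"spin":[0,0]}' >/dev/null && python3 st.py &&
$J '{"jaw":[12,12],"slide":[[-0.054,-0.014,0],[-0.053,-0.016,0]],"spin":[0,0]}' >/dev/null && python3 st.py &&
$J '{"jaw":[12,12],"slide":[[-0.053,-0.018,0],[-0.052,-0.02,0]],"spin":[0,0]}' >/dev/null && python3 st.py &&
$J '{"jaw":[12,12],"slide":[[-0.051,-0.022,0],[-0.051,-0.024,0]],"spin":[0,0]}' >/dev/null && python3 st.py &&
$J '{"jaw":[12,12],"slide":[[-0.05,-0.025,0],[-0.049,-0.027,0]],"spin":[0,0]}' >/dev/null && python3 st.py
```

```text
phase 83.4 r 47.7  Ftan -4.8 Frad 1.6 Fz 5.2 z 98.0
phase 87.5 r 47.7  Ftan -4.6 Frad 2.3 Fz 5.4 z 98.0
phase 91.6 r 47.8  Ftan -4.6 Frad 1.6 Fz 5.3 z 97.9
phase 95.7 r 47.9  Ftan -4.6 Frad 1.3 Fz 6.1 z 98.0
phase 99.7 r 47.9  Ftan -3.7 Frad 2.5 Fz 5.4 z 97.9
phase 103.8 r 48.0  Ftan -3.6 Frad 2.4 Fz 5.2 z 98.0
phase 107.8 r 48.1  Ftan -3.7 Frad 2.5 Fz 5.2 z 97.9
phase 111.9 r 48.2  Ftan -5.3 Frad 1.3 Fz 5.4 z 97.9
phase 116.0 r 48.3  Ftan -4.8 Frad 1.2 Fz 5.4 z 97.9
phase 120.1 r 48.3  Ftan -4.5 Frad 1.7 Fz 4.9 z 97.9
```

```bash
sed -i 's/"z",s/"w",round(float(s["gripper_width"]),1),"t",s["time_s"],"z",s/' st.py; J="python3 -m jog"
$J '{"jaw":[12,12],"slide":[[-0.048,-0.029,0],[-0.047,-0.03,0]],"spin":[0,0]}' >/dev/null && python3 st.py &&
$J '{"jaw":[12,12],"slide":[[-0.046,-0.032,0],[-0.045,-0.034,0]],"spin":[0,0]}' >/dev/null && python3 st.py &&
$J '{"jaw":[12,12],"slide":[[-0.043,-0.035,0],[-0.042,-0.037,0]],"spin":[0,0]}' >/dev/null && python3 st.py &&
$J '{"jaw":[12,12],"slide":[[-0.041,-0.038,0],[-0.039,-0.039,0]],"spin":[0,0]}' >/dev/null && python3 st.py &&
$J '{"jaw":[12,12],"slide":[[-0.038,-0.041,0],[-0.037,-0.042,0]],"spin":[0,0]}' >/dev/null && python3 st.py &&
$J '{"jaw":[12],"slide":[[-0.035,-0.043,0]],"spin":[0]}' >/dev/null && python3 st.py &&
$J '{"jaw":[12],"slide":[[-0.034,-0.045,0]],"spin":[0]}' >/dev/null && python3 st.py &&
$J '{"jaw":[12],"slide":[[-0.032,-0.046,0]],"spin":[0]}' >/dev/null && python3 st.py &&
$J '{"jaw":[12],"slide":[[-0.03,-0.047,0]],"spin":[0]}' >/dev/null && python3 st.py &&
$J '{"jaw":[12],"slide":[[-0.029,-0.048,0]],"spin":[0]}' >/dev/null && python3 st.py; python3 rows.py 152 2 60
```

```text
phase 124.1 r 48.4  Ftan -4.7 Frad 1.9 Fz 4.6 w 17.8 t 35.5 z 97.8
phase 128.2 r 48.5  Ftan -3.4 Frad 2.4 Fz 5.6 w 17.8 t 35.7 z 97.8
phase 132.3 r 48.6  Ftan -3.4 Frad 2.1 Fz 5.5 w 18.0 t 35.9 z 97.8
phase 135.1 r 48.6  Ftan -7.3 Frad 3.3 Fz 3.8 w 17.9 t 36.1 z 97.9
phase 137.1 r 49.0  Ftan -10.9 Frad 6.5 Fz 3.8 w 17.9 t 36.3 z 98.2
[[-0.025, -0.05, 0], [-0.024, -0.051, 0], [-0.022, -0.051, 0], [-0.02, -0.052, 0], [-0.018, -0.053, 0], [-0.016, -0.053, 0], [-0.014, -0.054, 0], [-0.013, -0.054, 0], [-0.011, -0.055, 0], [-0.009, -0.055, 0], [-0.007, -0.055, 0], [-0.005, -0.056, 0], [-0.003, -0.056, 0], [-0.001, -0.056, 0], [0.001, -0.056, 0], [0.003, -0.056, 0], [0.005, -0.056, 0], [0.007, -0.055, 0], [0.009, -0.055, 0], [0.011, -0.055, 0], [0.013, -0.054, 0], [0.014, -0.054, 0], [0.016, -0.053, 0], [0.018, -0.053, 0], [0.02, -0.052, 0], [0.022, -0.051, 0], [0.024, -0.051, 0], [0.025, -0.05, 0], [0.027, -0.049, 0], [0.029, -0.048, 0], [0.03, -0.047, 0], [0.032, -0.046, 0], [0.034, -0.045, 0], [0.035, -0.043, 0], [0.037, -0.042, 0], [0.038, -0.041, 0], [0.039, -0.039, 0], [0.041, -0.038, 0], [0.042, -0.037, 0], [0.043, -0.035, 0], [0.045, -0.034, 0], [0.046, -0.032, 0], [0.047, -0.03, 0], [0.048, -0.029, 0], [0.049, -0.027, 0], [0.05, -0.025, 0], [0.051, -0.024, 0], [0.051, -0.022, 0], [0.052, -0.02, 0], [0.053, -0.018, 0], [0.053, -0.016, 0], [0.054, -0.014, 0], [0.054, -0.013, 0], [0.055, -0.011, 0], [0.055, -0.009, 0], [0.055, -0.007, 0], [0.056, -0.005, 0], [0.056, -0.003, 0], [0.056, -0.001, 0], [0.056, 0.001, 0]]
```

The stop is felt at about 2.87 turns: the force doubled and the phase lags. I'll hold briefly to settle and check.

```bash
python3 -m jog '{"jaw":[12,12],"slide":[[0,0,0],[0,0,0]],"spin":[0,0]}' >/dev/null; python3 st.py
python3 - <<'E'
from h import *
a=env.grab_frame("top")[:,:,::-1]; b=env.grab_frame("wrist")[:,:,::-1]
f=lambda i: cv2.resize(np.ascontiguousarray(i),(380,300),interpolation=cv2.INTER_CUBIC)
cv2.imwrite("pics/c6.png",np.hstack([f(a[225:300,160:255]),f(b)]))
E
```

```text
phase 137.3 r 49.3  Ftan -9.9 Frad 4.9 Fz 4.3 w 17.9 t 36.5 z 98.2
```

View pics/c6.png

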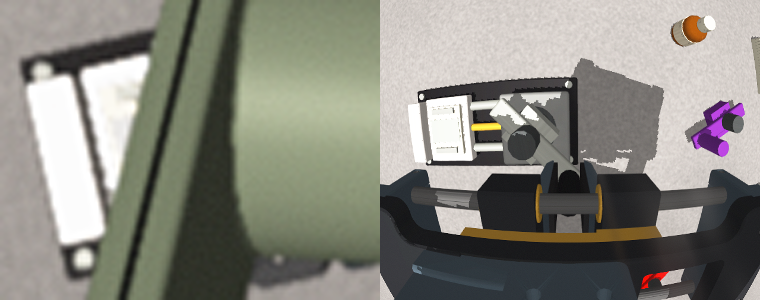

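The carriage shows no visible gap to the stop block, and the crank is still held at its handle and seated. I'll ease off, release and rise.

```bash
python3 -m jog '{"jaw":[12,38,38,38,38,38,38,38,38],"slide":[[0.025,0.028,0],[0,0,0],[0,0,0],[0,0,-0.4],[0,0,-0.8],[0,0,-0.8],[0,0,-0.8],[0,0,0],[0,0,0]],"spin":[0,0,0,0,0,0,0,0,0]}'
python3 - <<'E'
from h import *
T=env.camera_model("wrist"); b=env.grab_frame("wrist")[:,:,::-1]; cv2.imwrite("pics/w7.png",b)
# dark boss disc at expected place: test height by consistency with z=116
print(proj("wrist",np.array([521,27.3,116.]),T))
g=cv2.cvtColor(np.ascontiguousarray(b),cv2.COLOR_BGR2GRAY); u,v=proj("wrist",np.array([521,27.3,116.]),T).astype(int)
r=g[v-25:v+25,u-25:u+25]; k=(r<85).astype(np.uint8); n,l,st,c=cv2.connectedComponentsWithStats(k); i=1+st[1:,4].argmax(); print(st[i],c[i]+[u-25,v-25])
print(env.state()["ee_pos"])
E
```

```text
time_s: 37.5
ee_pos: [492.5, -10.9, 181.5]
ee_rot: [-180.0, 0.0, 14.0]
force: [-0.2, -0.2, -0.5]
gripper_width: 38.0
gripper_force: 0.0
[271.49810004 197.87813118]
[ 10   8  34  36 957] [272.48066876 197.73458725]
[492.04258335 -10.86447051 180.66909694]
```

The boss disc is at (272.5,197.7), against (271.5,197.9) predicted for a fully seated crank. The robot is clear, so I'm handing in.

```bash
python3 -c "
from workcell import env
print(env.job_done())"
```

```text
the job is handed in; nothing more can be done
None
```

The job is handed in, with no verdict returned: the crank sits fully down on the shaft and was wound about 2.87 turns clockwise until the stop was felt at about 11 N; it is released, with the robot clear.

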